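# Seat a sample carousel's keyed shaft in the autosampler hub and hold it home

### The job

Lift the sample carousel off its loading stand by its upright grip and lower its keyed shaft into the drive hub of the autosampler, turning it until the key slips into the keyway. Then press it down fully home against the hub's lifting spring, without ramming it, and finish still holding it down there, so that I can tighten the clamp screw; leave everything else on the bench where it stands.

Things in the scene. Friction and masses are not known exactly. Their poses are not given: they have to be found in the camera images.
- carousel_grip (a point): Centre of the grip of the sample carousel, the loose round thing (360 to 540 g) on the loading stand. The grip is an upright aluminium block, 14 mm thick (this frame's y), 40 mm long (x), 60 mm tall (z, up). 30 mm below this point is the top of a post 34 mm wide; 37 mm below it are the tops of a ring of 16 vials in two white plates, 150 mm across.
- pointer (a point): Outer top edge of the carousel's pointer tab, 12 mm wide, 9 mm out of the plates' rims: 84 mm out from the grip's centre along its +x, and 46 mm lower. The key is on this side of the shaft.
- shaft_foot (a point): Centre of the lower end of the carousel's steel shaft, 114 mm below the grip's centre, same axes. Upward from this foot: taper from 13 to the shaft's 20 mm diameter in 5 mm; plain to 12 mm; from 12 to 34 mm a key on the +x side, 6 mm wide, 5.5 mm proud; at 34 mm the underside of a collar 40 mm wide; at 42 mm that of the lower plate.
- hub_mouth (a point): Centre of the top face of the autosampler's drive hub, 100 mm above the bench: steel boss 60 mm wide, bore 23 mm, one keyway 8 mm wide, open at the top, down the whole bore. x, y: the autosampler's axes, z up. The keyway points anywhere within 30 degrees of its +x: look or feel for it. The geared drive keeps the hub from turning below 0.3 N m. Off the keyway, the key rests on the face, shaft 12 mm in.
- hub_pad (a point): Top of the sprung pad in the hub's bore, as it stands when free: 28 mm below the hub's top face. It resists the shaft with 8 N at first and 14 N when pressed down 6 mm, where the carousel's collar meets the hub's face: fully home, shaft foot 34 mm below the face. The carousel's own weight does not press it down; let go, the carousel rises 6 mm.
- autosampler: White instrument, fixed. Origin on the bench under the hub's axis; x points away from its sloped control panel. The casing reaches from -115 to 115 mm in x, from -165 to 90 mm in y, and is 60 mm high (the hub stands 40 mm above it). A slim tower with a parked arm, 207 mm high, stands along y = -134 mm (52 mm wide), x from -51 to 93 mm.
- loading_stand: Grey plastic ring stand, fixed to the bench: 84 mm across on a 120 mm flange, 62 mm high with an open hole 45 mm wide; the carousel's lower plate rests on it with the collar and shaft in the hole (shaft foot 20 mm above the bench). Origin at the bench, on its axis.
- beaker: Bystander, loose: small glass beaker, 50 mm across, 68 mm tall, standing between the loading stand and the autosampler; origin at its underside centre. Leave it where it stands.
- flask: Bystander, loose: conical flask, 76 mm across, 112 mm tall; origin at its underside centre. Leave it where it stands.
- vial_box: Bystander, loose: open box of spare vials, 110 x 75 mm, 35 mm tall; origin at its underside centre. Leave it where it stands.
- reagent_bottle: Bystander, loose: amber reagent bottle, 60 mm across, 135 mm tall; origin at its underside centre. Leave it where it stands.
- wash_bottle: Bystander, loose: white wash bottle, 62 mm across, 150 mm tall with a thin spout; origin at its underside centre. Leave it where it stands.
- hex_key: Bystander, loose: T-handled hex key, lying flat, 140 mm long, 15 mm high; origin at its underside centre. Leave it where it stands.
- tip_box: Bystander, loose: pipette-tip box, 85 x 120 mm, 67 mm tall; origin at its underside centre. Leave it where it stands.
Not all that is in view belongs to the job. There is more than one size of the part that bears carousel_grip; the job needs the largest.

How it is judged (in metres and radians):
On the way, in this order (a step that is already met when the one before it is completed fails the run):
1. the carousel is lifted off the loading stand (height (world z) of shaft_foot above 0.066 m), for 0.1 s.
2. the foot of the shaft is in the hub's bore (horizontal distance between shaft_foot and hub_mouth below 0.004 m and z of shaft_foot in the frame of hub_mouth below -0.006 m), for 0.1 s.
At the end, for the whole second after the job is handed in: The carousel's shaft stands upright (within 3.4 degrees) in the hub with its key in the keyway, its foot at least 32 mm below the hub's face (fully home is 34 mm, let go it stands at 28 mm) and within 3 mm of the hub's axis; the gripper still holds it and it presses on the hub with more than 8 N (z of shaft_foot in the frame of hub_mouth below -0.032 m and horizontal distance between shaft_foot and hub_mouth below 0.003 m and angle between carousel_grip's own z axis and vertical below 0.06 rad and contact force between carousel and autosampler above 8 N and contact force between the fingers and carousel above 2 N); the arm keeps its last pose, push and grip.
It fails at once if the carousel is rammed into the autosampler (over 60 N) (contact force between carousel and autosampler above 60 N).
It fails at once if the carousel is tipped over (angle between carousel_grip's own z axis and vertical above 0.5 rad).
It fails at once if a bystander is shoved or knocked over (distance of any of beaker, flask, vial_box, reagent_bottle, wash_bottle, hex_key, tip_box from where it was at the start of the episode above 0.03 m or angle between any of beaker, flask, vial_box, reagent_bottle, wash_bottle, hex_key, tip_box's own z axis and vertical above 0.6 rad).
It also fails if it takes over 58 s, if anything falls off the work surface, if the arm or the gripper's body presses on something with over 40 N, if the wrist force passes 120 N, or if a joint passes its speed limit or range.

### The arm

A 6-joint arm with a two-finger parallel gripper is mounted at the origin on the work surface. World frame = base frame: x ahead of the robot, y to its left, z up, the work surface at z = 0. Lengths are in m, angles in degrees, forces in N, time in s.
With the tool pointing down it reaches from about 0.325 to 0.9 m from the base axis. Payload 6.1 kg.
Tool frame: the origin (TCP) lies on the centre line of the jaws, within the pads' length; the fingertips stand 14 mm ahead of it and the grasp point (between the pads) lies 5 mm behind it (manip.tcp_to_tips is the z of the fingertips in the tool frame, in m); z points along the fingers, x is the direction in which the jaws open and shut, and the axes are right-handed (so a half turn about z gives the same grasp; the last joint's range is limited). The gripper opens to 87 mm and grips with 3 to 60 N. Pads are 19 mm wide; open, the fingers measure 117 mm over their backs; the gripper's body (75 mm by 190 mm) begins 51 mm behind the grasp point.
Start: joints at [62.848, 12.628, 87.462, -0, 79.91, -7.225], TCP at [0.213, 0.588, 0.216] pointing down, gripper open.
Joint ranges: [-170.65, 170.65], [-52.31, 119.04], [5.05, 147.46], [-71.25, 251.25], [11.57, 151.72], [-153.62, 153.62]. Speed limits (degrees/s): [147.25, 147.25, 172.46, 180, 180, 180].

### API

Orientations are given as a 3x3 rotation matrix whose columns are the frame's x, y, z axes.
In Python, from cell import manip gives the robot as it stands.
- The arm moves only by the tool servo_tool, never from a script. Its argument "deltas" is a list of rows, each a list of 5 numbers: the shift along the tool's x, y, z in cm, then the turn about the tool's z in degrees, then the gripper command: -1 is shut, 1 is fully open, values between are in proportion. In form: [[tx, ty, tz, spin, gripper], ...]. A call has 1 to 5 rows; each row shifts and turns the commanded pose from where the row before left it, along the tool's axes as they then stand; what a row does not reach is not made up. A row lasts 1/12 s, in which the tool goes at most 41.7 mm and 7.16 degrees, less where a joint would pass 70% of its speed; a pose out of reach is approached as far as the arm can. A call with a gripper value outside its range is refused whole. The fingers move at their own pace and stop on an object; the grip force is fixed at half the most. Time passes only in rows, so rows that do not move let the fingers close. It gives the time, the measured TCP pose, the force and the opening at its end, in the units of the state.
- manip.sense(): the state, without advancing time (a new reading comes with each control period).
- manip.grab_frame(name): name is "scene" or "top" or "wrist"; returns the picture (420x560x3 uint8, blue, green, red); there is no depth.
- manip.camera_params(name): a dict with "vfov" (degrees; the focal length in pixels is half the picture's height over the tangent of half this angle, whatever the lens; pixels are square), "cx", "cy" (the principal point, pixels), "k1" (the pictures are not rectified: a ray, as slopes to the right and down, at radius r is drawn at 1 + k1 r^2 times it, then the intrinsics apply), "R" (3x3) and "t" (3): a world point X has camera coordinates R X + t. Camera axes: x right, y down, z forward; pixel columns grow to the right and rows downward; lengths in m; the calibration is good to about 2 mm. A picture is of the moment at which its call begins: read the wrist's pose just before it. camera_params takes no time and is no camera call; for the wrist camera it gives the pose at the moment of the call.
- manip.hand_in(): hands the job in, once; it reports no verdict.
The state is a dict: "clock": time; "joint_positions": joint angles; "qvel": joint speeds; "effort": joint torques, N m; "ee_pos": TCP position; "orientation": TCP orientation; "wrist_force": force on the tool from outside, world axes, zero at the start; "moment": the same for the moment, N m; "finger_gap": finger opening in m.
Only numpy, scipy, OpenCV 4.12 (cv2) and the standard library are available. Lean on these libraries where they do the work, as an engineer would, in place of code of your own. Each camera call takes 0.05 s, during which the arm holds its last target. There are 200 camera calls.

## Working session

There is one attempt and no reset: what is moved stays moved. The work goes in short steps, Python scripts to look and compute and a tool call to move; the robot and the scene stay as the last step left them, time stands still between calls to the robot, and variables do not carry over. Pictures are saved under pics/ and viewed, about 8 in all and at most 12, crops included, and the job is handed in when it is done.

Besides the shell and the picture viewer there is one more tool, called after ">>>" by a JSON object that holds its "fn" and its "kwargs", one argument or row to a line. servo_tool: Moves the arm, as the interface text tells. Its arguments: {"type":"object","properties":{"deltas":{"type":"array"}},"required":["deltas"]}

```bash
ls; mkdir -p pics; cat > h.py <<'E'
import numpy as np, cv2
from cell import manip
def grab(n,f=None):
    p=manip.camera_params(n); im=manip.grab_frame(n)
    if f: cv2.imwrite('pics/'+f,im); np.save('pics/'+f+'.npy',p,allow_pickle=True)
    return im,p
def K(p):
    f=210/np.tan(np.radians(p['vfov']/2)); return np.array([[f,0,p['cx']],[0,f,p['cy']],[0,0,1.]])
def ray(p,u,v):
    # invert xd=x(1+k1 r^2)
    k=K(p); d=np.array([(u-k[0,2])/k[0,0],(v-k[1,2])/k[0,0]]); s=d.copy()
    for _ in range(30): s=d/(1+p['k1']*(s@s))
    R=np.array(p['R']); return -R.T@np.array(p['t']), R.T@np.array([s[0],s[1],1])
def onz(p,u,v,z):
    c,d=ray(p,u,v); return c+d*(z-c[2])/d[2]
def proj(p,X):
    x=np.array(p['R'])@np.array(X)+np.array(p['t']); s=x[:2]/x[2]; s=s*(1+p['k1']*(s@s)); k=K(p)
    return s*k[0,0]+k[:2,2]
def tri(obs):
    A=np.zeros((3,3));b=np.zeros(3)
    for p,u,v in obs:
        c,d=ray(p,u,v); d=d/np.linalg.norm(d); M=np.eye(3)-np.outer(d,d); A+=M;b+=M@c
    X=np.linalg.solve(A,b)
    return X,[np.round(proj(p,X)-[u,v],1) for p,u,v in obs]
def load(f): return cv2.imread('pics/'+f),np.load('pics/'+f+'.npy',allow_pickle=True).item()
E
python3 - <<'E'
from h import *
for n in('scene','top','wrist'):
    im,p=grab(n,n+'0.png'); print(n,p)
print(manip.sense())
E
```

```text
pics
scene {'vfov': 42.04977185712838, 'cx': 273.13857178746616, 'cy': 216.86449880487717, 'k1': -0.06272427632029369, 'R': array([[-0.73786626,  0.67488264, -0.00931703],
       [ 0.36989275,  0.39278952, -0.84195947],
       [-0.5645642 , -0.62469979, -0.53946033]]), 't': array([ 0.41536103, -0.10244434,  1.96040279])}
top {'vfov': 47.73707024693332, 'cx': 280.4576871610574, 'cy': 207.0568100474461, 'k1': -0.012307947159411525, 'R': array([[ 0.0218361 , -0.99970463, -0.01066914],
       [-0.99549215, -0.02075643, -0.09254481],
       [ 0.09229602,  0.01264187, -0.99565136]]), 't': array([-0.0303863 ,  0.54739586,  1.13361774])}
wrist {'vfov': 66.43223507206629, 'cx': 280.26588330576624, 'cy': 207.13492064244323, 'k1': 0.018307298202930374, 'R': array([[ 0.34137349,  0.93992356, -0.00279852],
       [ 0.90048299, -0.32619258,  0.28762611],
       [ 0.26943371, -0.10070795, -0.95773868]]), 't': array([-0.62327884, -0.03391116,  0.39144391])}
{'clock': 0.15, 'joint_positions': array([ 6.28487039e+01,  1.26662140e+01,  8.75097137e+01,  9.95150068e-04,
        7.99076170e+01, -7.22688587e+00]), 'qvel': array([ 0.08722243, -0.07647697, -0.17685045, -0.00307433, -0.0540001 ,
       -0.04422571]), 'effort': array([ 1.46241116e-03, -4.95187175e+01, -3.87882900e+01,  7.00003607e-02,
        5.30186668e-02, -6.50365428e-05]), 'ee_pos': array([0.21279168, 0.58716742, 0.21528311]), 'orientation': array([[ 3.40782500e-01,  9.40141917e-01, -6.80620589e-04],
       [ 9.40141054e-01, -3.40783120e-01, -1.28964637e-03],
       [-1.44439462e-03, -2.00390443e-04, -9.99998937e-01]]), 'wrist_force': array([ 0.11960862,  0.18914889, -0.00066884]), 'moment': array([ 0.03422036,  0.02315332, -0.01648011]), 'finger_gap': 0.08740862382204989}
```

View pics/scene0.png

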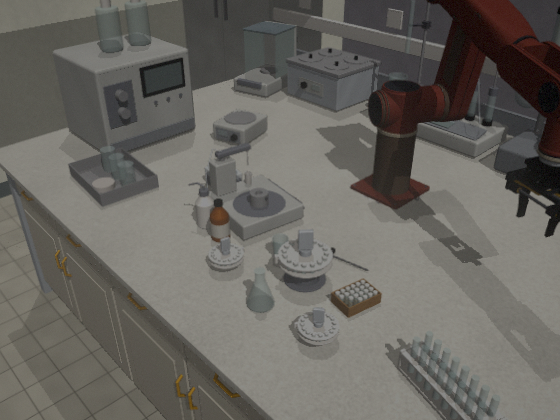

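View pics/top0.png

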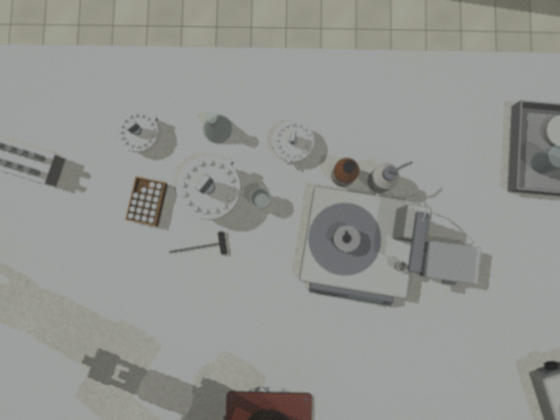

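The three carousel candidates in the top view are at (139,132), (293,142) and (210,186). The last is the largest and the only one on the stand, so that is the one I want. The hub is at (346,237), and the panel faces the robot. Next is one close crop to check the choice.

```bash
python3 - <<'E'
from h import *
im,p=load('top0.png'); s,q=load('scene0.png')
a=cv2.resize(im[150:225,170:250],None,fx=5,fy=5,interpolation=cv2.INTER_CUBIC)
b=cv2.resize(im[200:275,306:386],None,fx=5,fy=5,interpolation=cv2.INTER_CUBIC)
c=cv2.resize(s[220:295,268:348],None,fx=2.5,fy=2.5); 
out=np.hstack([a,b]); cv2.imwrite('pics/crop1.png',np.clip(out*1.3,0,255).astype(np.uint8))
print('grip',onz(p,207,185,.164),'hub',onz(p,346.5,237,.1))
print('from scene grip top(306,233)',onz(q,306,233,.164),'hub',onz(q,258,191,.1))
print(tri([(p,208,185),(q,306,233)]),tri([(p,346.5,237),(q,258,192)]))
E
```

```text
grip [0.57961843 0.13935307 0.164     ] hub [ 0.47593809 -0.17085978  0.1       ]
from scene grip top(306,233) [0.59238907 0.16249335 0.164     ] hub [ 0.46679266 -0.17569168  0.1       ]
(array([0.57868996, 0.1431182 , 0.14795039]), [array([-1.5,  1.4]), array([-1.7, -0. ])]) (array([ 0.47459882, -0.16932793,  0.10227998]), [array([-0.6,  0.5]), array([-0.5, -0.1])])
```

View pics/crop1.png

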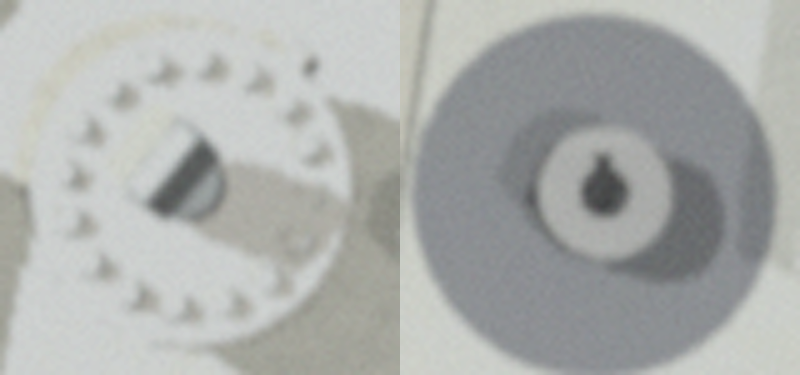

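The crop confirms the largest carousel, with 16 vials, on the stand. The grip top is near px (205,184) and the dark-tipped pointer near (232.5,163). The hub bore is near (347,238), and its keyway points up in the image, roughly world +x.

```bash
cat >> h.py <<'E'
def goto(x,y,z,yaw):
    s=manip.sense(); R=np.array(s['orientation']); d=R.T@(np.array([x,y,z])-s['ee_pos'])*100
    cy=np.degrees(np.arctan2(R[1,0],R[0,0])); sp=-((yaw-cy+180)%360-180)
    print('shift cm',d.round(2),'spin',round(sp,2),'now',s['ee_pos'].round(4),'yaw',round(cy,2),'q',s['joint_positions'].round(1),'F',s['wrist_force'].round(2),'t',s['clock'],'gap',round(s['finger_gap'],4))
E
python3 - <<'E'
from h import *
im,p=load('top0.png')
g=onz(p,204.5,182.5,.164);t=onz(p,232.5,163,.088)
print(g,t,t-g,np.degrees(np.arctan2(*(t-g)[1::-1])))
h=onz(p,347,238,.1);k=onz(p,346.7,231,.1);print(h,k-h)
c=onz(p,170+190/5,150+185/5,.097);print('plate centre',c)
y=np.degrees(np.arctan2(*(t-g)[1::-1]))
for d in(90,-90): goto(*(g[:2]-[0.0,0]),.27,y+d)
E
```

```text
[0.58496072 0.14497028 0.164     ] [0.64293079 0.09458284 0.088     ] [ 0.05797007 -0.05038744 -0.076     ] -40.997087782992864
[ 0.47369841 -0.17201278  0.1       ] [0.01585036 0.00082424 0.        ]
plate centre [0.58417296 0.1482755  0.097     ]
shift cm [-28.9   50.06  -5.44] spin 21.07 now [0.2128 0.5872 0.2153] yaw 70.08 q [62.8 12.7 87.5  0.  79.9 -7.2] F [ 0.12  0.19 -0.  ] t 0.15 gap 0.0874
shift cm [-28.9   50.06  -5.44] spin -158.93 now [0.2128 0.5872 0.2153] yaw 70.08 q [62.8 12.7 87.5  0.  79.9 -7.2] F [ 0.12  0.19 -0.  ] t 0.15 gap 0.0874
```

>>> {"fn": "servo_tool", "kwargs": {
  "deltas": [
    [-1.9,3.3,-0.5,0,1],
    [-1.9,3.3,-0.5,0,1],
    [-1.9,3.3,-0.5,0,1],
    [-1.9,3.3,-0.5,0,1],
    [-1.9,3.3,-0.5,0,1]
  ]
}}

```text
clock: 0.57
ee_pos: [0.3363, 0.4405, 0.241]
orientation: [[0.34, 0.94, -0.0], [0.94, -0.34, -0.0], [-0.001, -0.0, -1.0]]
wrist_force: [0.5, 0.7, -0.8]
finger_gap: 0.0872
```

>>> {"fn": "servo_tool", "kwargs": {
  "deltas": [
    [-1.9,3.3,-0.5,0,1],
    [-1.9,3.3,-0.5,0,1],
    [-1.9,3.3,-0.5,0,1],
    [-1.9,3.3,-0.5,0,1],
    [-1.9,3.3,-0.5,0,1]
  ]
}}

```text
clock: 0.98
ee_pos: [0.4592, 0.2948, 0.2662]
orientation: [[0.341, 0.94, -0.0], [0.94, -0.341, -0.0], [-0.0, -0.0, -1.0]]
wrist_force: [0.6, -0.5, -0.4]
finger_gap: 0.0869
```

>>> {"fn": "servo_tool", "kwargs": {
  "deltas": [
    [-1.9,3.3,-0.5,0,1],
    [-1.9,3.3,-0.5,0,1],
    [-1.9,3.3,-0.5,0,1],
    [-1.9,3.3,-0.5,0,1],
    [-0.4,0.6,0,0,1]
  ]
}}

```text
clock: 1.4
ee_pos: [0.5643, 0.1695, 0.2868]
orientation: [[0.345, 0.939, 0.002], [0.939, -0.345, -0.002], [-0.001, 0.003, -1.0]]
wrist_force: [-0.2, -0.2, 0.4]
finger_gap: 0.0871
```

>>> {"fn": "servo_tool", "kwargs": {
  "deltas": [
    [0,0,0,7,1],
    [0,0,0,7,1],
    [0,0,0,7,1],
    [0,0,0,0,1],
    [0,0,0,0,1]
  ]
}}

```text
clock: 1.82
ee_pos: [0.5606, 0.1745, 0.2858]
orientation: [[0.652, 0.758, -0.001], [0.758, -0.652, -0.0], [-0.0, -0.001, -1.0]]
wrist_force: [-0.1, 0.9, 0.2]
finger_gap: 0.087
```

```bash
python3 - <<'E'
from h import *
goto(.585,.145,.27,49)
im,p=grab('wrist','w1.png'); cv2.imwrite('pics/w1v.png',cv2.convertScaleAbs(im,alpha=1.3))
E
```

```text
shift cm [-0.64  3.77  1.57] spin 0.3 now [0.5606 0.1745 0.2858] yaw 49.3 q [  9.6   5.4  88.1   0.   86.5 -39.7] F [-0.09  0.88  0.21] t 1.8167 gap 0.087
```

View pics/w1v.png

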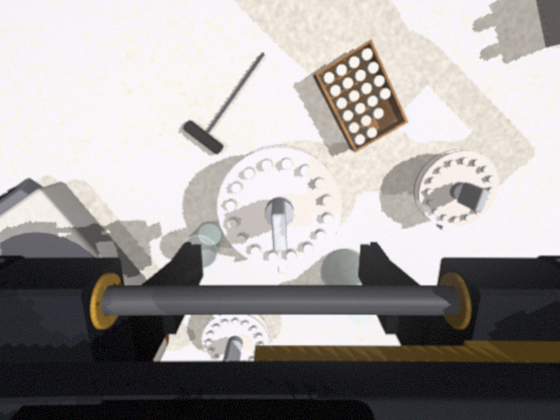

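The wrist view shows the grip upright in the image at about (279,230), the post at (279,208) and the pointer tab at (281,268). The grip is well aligned with the jaws. I'll take a second wrist position for triangulation.

>>> {"fn": "servo_tool", "kwargs": {
  "deltas": [
    [-0.5,2.5,0,0,1],
    [0,0,0,0,1],
    [0,0,0,0,1]
  ]
}}

```text
clock: 2.12
ee_pos: [0.5767, 0.1537, 0.2859]
orientation: [[0.654, 0.756, -0.0], [0.756, -0.654, 0.0], [-0.0, -0.0, -1.0]]
wrist_force: [-0.1, -0.7, -0.1]
finger_gap: 0.0871
```

```bash
python3 - <<'E'
from h import *
goto(.585,.145,.27,49)
a,p=load('w1.png');b,q=grab('wrist','w2.png')
c=proj(q,[.585,.145,.15]).astype(int);print(c)
x0,y0=max(c[0]-40,0),max(c[1]-60,0);print(x0,y0)
A=cv2.resize(a[170:290,240:320],None,fx=5,fy=5,interpolation=3);B=cv2.resize(b[y0:y0+120,x0:x0+80],None,fx=5,fy=5,interpolation=3)
cv2.imwrite('pics/crop2.png',np.hstack([A,B]))
E
```

```text
shift cm [-0.12  1.2   1.59] spin 0.15 now [0.5767 0.1537 0.2859] yaw 49.15 q [  7.4   6.7  86.7   0.   86.6 -41.8] F [-0.14 -0.74 -0.13] t 2.1167 gap 0.0871
[279 207]
239 147
```

View pics/crop2.png

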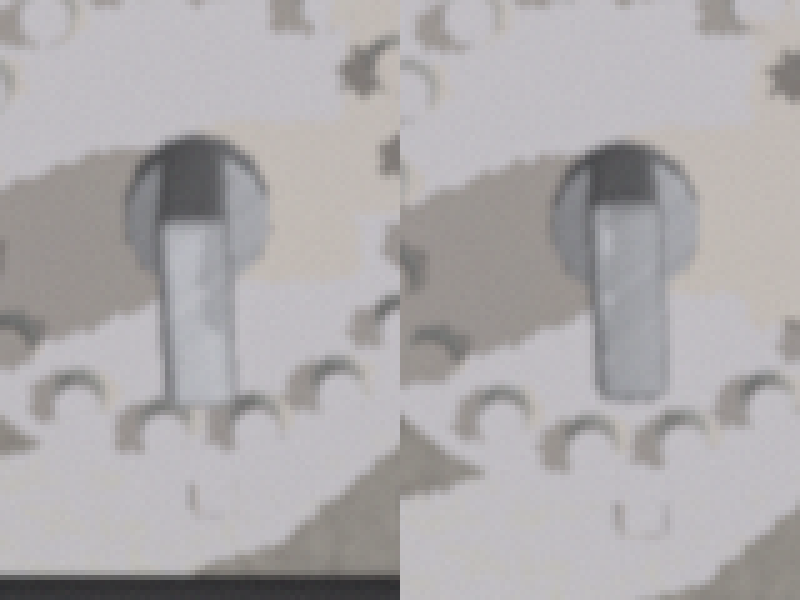

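```bash
python3 - <<'E'
from h import *
a,p=load('w1.png');b,q=load('w2.png')
f=lambda o,X,Y:(o[0]+(X+.5)/5-.5,o[1]+(Y+.5)/5-.5)
A=(240,170);B=(239,147)
T,e=tri([(p,*f(A,199,311)),(q,*f(B,230,301))]);print('top',T,e)
n,e=tri([(p,*f(A,196,220)),(q,*f(B,228,205))]);m,e2=tri([(p,*f(A,201,402)),(q,*f(B,232,398))])
print(n,m,np.linalg.norm(m-n))
P,e=tri([(p,*f(A,210,515)),(q,*f(B,242,535))]);print('ptr',P,e)
g=(onz(p,*f(A,199,311),.164)+onz(q,*f(B,230,301),.164))/2
t=(onz(p,*f(A,210,515),.088)+onz(q,*f(B,242,535),.088))/2
n=onz(q,*f(B,228,205),.164);m=onz(q,*f(B,232,398),.164)
print('planes',g,t,np.linalg.norm((t-g)[:2]),np.degrees(np.arctan2(*(t-g)[1::-1])),np.degrees(np.arctan2(*(m-n)[1::-1])),np.linalg.norm(m-n))
goto(*g[:2],.126,49.2)
E
```

```text
top [0.58627882 0.14993633 0.15584483] [array([-0.1, -0. ]), array([0.1, 0. ])]
[0.5711836  0.1622885  0.15753803] [0.60281639 0.13625298 0.15182265] 0.04136601424414942
ptr [0.64621619 0.10231033 0.0975364 ] [array([0.4, 0.1]), array([-0.4, -0.1])]
planes [0.58414176 0.1517401  0.164     ] [0.64990977 0.09927296 0.088     ] 0.08413222510121392 -38.58148830481632 -39.52421392611466 0.03801919133575874
shift cm [ 0.32  0.76 15.99] spin -0.05 now [0.5764 0.1542 0.2859] yaw 49.15 q [  7.4   6.7  86.7   0.   86.6 -41.8] F [-0.3   0.25 -0.44] t 2.1667 gap 0.0869
```

>>> {"fn": "servo_tool", "kwargs": {
  "deltas": [
    [0.3,0.7,0,-1.8,1],
    [0,0,3.5,0,1],
    [0,0,3.5,0,1],
    [0,0,3,0,1],
    [0,0,2,0,1]
  ]
}}

```text
clock: 2.58
ee_pos: [0.5815, 0.1523, 0.1625]
orientation: [[0.629, 0.777, -0.004], [0.777, -0.629, -0.0], [-0.003, -0.003, -1.0]]
wrist_force: [-0.4, -0.2, -0.1]
finger_gap: 0.0869
```

>>> {"fn": "servo_tool", "kwargs": {
  "deltas": [
    [0,0,1.5,0,1],
    [0,0,1.2,0,1],
    [0,0,0.7,0,1],
    [0,0,0.3,0,1],
    [0,0,0,0,1]
  ]
}}

```text
clock: 3.0
ee_pos: [0.5837, 0.152, 0.1291]
orientation: [[0.631, 0.776, -0.0], [0.776, -0.631, 0.0], [-0.0, -0.0, -1.0]]
wrist_force: [0.0, -1.0, 1.2]
finger_gap: 0.087
```

>>> {"fn": "servo_tool", "kwargs": {
  "deltas": [
    [0,0,0,0,-0.2],
    [0,0,0,0,-0.4],
    [0,0,0,0,-0.5],
    [0,0,0,0,-0.6],
    [0,0,0,0,-0.7]
  ]
}}

```text
clock: 3.42
ee_pos: [0.5842, 0.1518, 0.1297]
orientation: [[0.631, 0.776, 0.001], [0.776, -0.631, 0.0], [0.001, 0.001, -1.0]]
wrist_force: [0.2, 0.6, -0.5]
finger_gap: 0.0612
```

>>> {"fn": "servo_tool", "kwargs": {
  "deltas": [
    [0,0,0,0,-0.8],
    [0,0,0,0,-1],
    [0,0,0,0,-1],
    [0,0,0,0,-1],
    [0,0,0,0,-1]
  ]
}}

```text
clock: 3.83
ee_pos: [0.5838, 0.1517, 0.1291]
orientation: [[0.631, 0.776, -0.0], [0.776, -0.631, -0.0], [-0.0, -0.0, -1.0]]
wrist_force: [0.2, -0.0, 0.5]
finger_gap: 0.0287
```

>>> {"fn": "servo_tool", "kwargs": {
  "deltas": [
    [0,0,0,0,-1],
    [0,0,0,0,-1],
    [0,0,0,0,-1],
    [0,0,0,0,-1],
    [0,0,0,0,-1]
  ]
}}

```text
clock: 4.25
ee_pos: [0.5839, 0.1518, 0.129]
orientation: [[0.631, 0.776, 0.0], [0.776, -0.631, 0.0], [0.0, 0.0, -1.0]]
wrist_force: [2.1, 0.6, -0.0]
finger_gap: 0.0141
```

>>> {"fn": "servo_tool", "kwargs": {
  "deltas": [
    [0,0,-0.5,0,-1],
    [0,0,-1,0,-1],
    [0,0,-1.5,0,-1],
    [0,0,-2,0,-1],
    [0,0,-2,0,-1]
  ]
}}

```text
clock: 4.67
ee_pos: [0.5831, 0.1516, 0.1997]
orientation: [[0.631, 0.776, -0.002], [0.776, -0.631, -0.0], [-0.001, -0.001, -1.0]]
wrist_force: [0.7, -0.1, -3.4]
finger_gap: 0.0139
```

>>> {"fn": "servo_tool", "kwargs": {
  "deltas": [
    [0,0,-2,0,-1],
    [0,0,-2,0,-1],
    [0,0,-1,0,-1],
    [0,0,0,0,-1],
    [0,0,0,0,-1]
  ]
}}

```text
clock: 5.08
ee_pos: [0.5839, 0.1518, 0.2494]
orientation: [[0.631, 0.776, 0.001], [0.776, -0.631, 0.0], [0.001, 0.001, -1.0]]
wrist_force: [-0.7, -0.4, -4.7]
finger_gap: 0.014
```

```bash
python3 - <<'E'
from h import *
goto(.4737,-.172,.25,91)
E
```

```text
shift cm [-32.07  11.88  -0.07] spin -40.13 now [0.5839 0.1518 0.2494] yaw 50.87 q [  7.1   8.5  88.6  -0.   82.9 -43.8] F [-0.67 -0.44 -4.68] t 5.0833 gap 0.014
```

```bash
python3 - <<'E'
from h import *
goto(.61,-.17,.295,91)
im,p=load('w2.png'); s_R=np.array(p['R']); print('cam centre',-s_R.T@p['t'])
im,p=load('top0.png'); 
print('reagent',onz(p,346,170,.13),'wash',onz(p,386,175,.14))
g=cv2.cvtColor(im,6)[222:252,332:362]; 
_,_,st,c=cv2.connectedComponentsWithStats((g<75).astype(np.uint8)); print(st,c+[332,222])
E
```

```text
shift cm [-23.31  22.33  -4.56] spin -40.13 now [0.5839 0.1518 0.2494] yaw 50.87 q [  7.1   8.5  88.6  -0.   82.9 -43.8] F [-0.67 -0.44 -4.68] t 5.0833 gap 0.014
cam centre [0.51633946 0.20548475 0.45367895]
reagent [ 0.62436593 -0.16458366  0.13      ] wash [ 0.61323917 -0.25169783  0.14      ]
[[  0   0  30  30 846]
 [ 11  10   8  10  53]
 [  0  18   1   1   1]] [[346.52955083 236.43262411]
 [346.30188679 237.50943396]
 [332.         240.        ]]
```

>>> {"fn": "servo_tool", "kwargs": {
  "deltas": [
    [0,0,-1.5,0,-1],
    [0,0,-2,0,-1],
    [-1,1,-1,0,-1],
    [-2,1.9,0,0,-1],
    [-2.3,2.2,0,0,-1]
  ]
}}

```text
clock: 5.5
ee_pos: [0.5897, 0.0785, 0.2936]
orientation: [[0.629, 0.778, -0.0], [0.778, -0.629, 0.0], [-0.0, -0.0, -1.0]]
wrist_force: [0.4, 0.6, -3.3]
finger_gap: 0.0137
```

>>> {"fn": "servo_tool", "kwargs": {
  "deltas": [
    [-2.3,2.2,0,0,-1],
    [-2.3,2.2,0,0,-1],
    [-2.3,2.2,0,0,-1],
    [-2.3,2.2,0,0,-1],
    [-2.3,2.2,0,0,-1]
  ]
}}

```text
clock: 5.92
ee_pos: [0.6017, -0.0823, 0.2922]
orientation: [[0.631, 0.776, -0.003], [0.776, -0.631, 0.0], [-0.001, -0.002, -1.0]]
wrist_force: [-0.4, -0.1, -4.4]
finger_gap: 0.0135
```

>>> {"fn": "servo_tool", "kwargs": {
  "deltas": [
    [-2.3,2.2,0,0,-1],
    [-2,1.9,0,0,-1],
    [-1.5,1.4,0,0,-1],
    [-0.7,0.9,0,0,-1],
    [0,0,0,-3,-1]
  ]
}}

```text
clock: 6.33
ee_pos: [0.6107, -0.174, 0.2922]
orientation: [[0.592, 0.806, -0.002], [0.806, -0.592, -0.0], [-0.001, -0.002, -1.0]]
wrist_force: [1.0, 0.6, -3.2]
finger_gap: 0.0142
```

>>> {"fn": "servo_tool", "kwargs": {
  "deltas": [
    [0,0,0,-6,-1],
    [0,0,0,-7,-1],
    [0,0,0,-7,-1],
    [0,0,0,-7,-1],
    [0,0,0,-6,-1]
  ]
}}

```text
clock: 6.75
ee_pos: [0.6109, -0.1705, 0.2927]
orientation: [[0.048, 0.999, -0.002], [0.999, -0.048, 0.001], [0.001, -0.002, -1.0]]
wrist_force: [0.5, -0.0, -3.6]
finger_gap: 0.0136
```

>>> {"fn": "servo_tool", "kwargs": {
  "deltas": [
    [0,0,0,-4,-1],
    [0,0,0,0,-1],
    [0,0,0,0,-1]
  ]
}}

```text
clock: 7.0
ee_pos: [0.611, -0.1706, 0.2931]
orientation: [[-0.013, 1.0, -0.001], [1.0, 0.013, 0.001], [0.001, -0.001, -1.0]]
wrist_force: [0.5, -0.6, -4.5]
finger_gap: 0.0137
```

```bash
python3 - <<'E'
from h import *
goto(.61,-.17,.295,91)
im,p=grab('wrist','w3.png'); print(proj(p,[.474,-.171,.1]))
cv2.imwrite('pics/w3v.png',cv2.convertScaleAbs(im,alpha=1.2))
E
```

```text
shift cm [ 0.06 -0.1  -0.19] spin -0.23 now [ 0.611  -0.1706  0.2931] yaw 90.77 q [ -22.7   11.9   80.2    0.    88.1 -113.5] F [ 0.52 -0.56 -4.51] t 7.0 gap 0.0137
[281.88869603  52.34943995]
```

View pics/w3v.png

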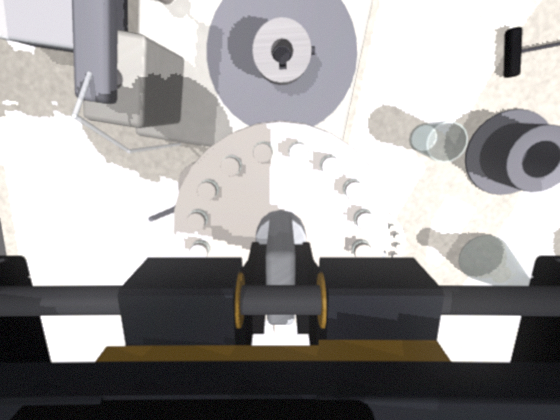

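The wrist view shows the hub: bore at (282,49), with the keyway at (282,66) pointing down in the image, which is world +x. The dark mark at (313,50) is a clamp screw on the boss's side. I'll take a second position and measure both.

>>> {"fn": "servo_tool", "kwargs": {
  "deltas": [
    [1,-1.5,0,0,-1],
    [1,-2,0,0,-1],
    [0,0,0,0,-1],
    [0,0,0,0,-1]
  ]
}}

```text
clock: 7.38
ee_pos: [0.5756, -0.151, 0.2942]
orientation: [[-0.014, 1.0, 0.0], [1.0, 0.014, 0.0], [0.0, 0.0, -1.0]]
wrist_force: [1.2, 0.3, -3.6]
finger_gap: 0.0135
```

```bash
cat > hub.py <<'E'
from h import *
def an(im,p,c):
    g=cv2.cvtColor(cv2.GaussianBlur(im,(3,3),0),6); c=np.array(c,int); o=c-40; o=np.maximum(o,0)
    w=g[o[1]:c[1]+40,o[0]:c[0]+40]
    w=cv2.resize(w,None,fx=4,fy=4,interpolation=3)
    m=(w<np.median(w)*0+95).astype(np.uint8)
    n,l,st,ct=cv2.connectedComponentsWithStats(m)
    cc=(c-o)*4; i=min(range(1,n),key=lambda i:np.hypot(*(ct[i]-cc))+(1e3 if st[i][4]<600 else 0))
    cn=max(cv2.findContours((l==i).astype(np.uint8),0,1)[0],key=cv2.contourArea)[:,0]
    P=np.array([onz(p,o[0]+(x+.5)/4-.5,o[1]+(y+.5)/4-.5,.1)[:2] for x,y in cn])
    return P,st[i],g,o
def circ(P):
    A=np.c_[2*P,np.ones(len(P))]; s=np.linalg.lstsq(A,(P**2).sum(1),rcond=None)[0]; return s[:2],np.sqrt(s[2]+s[:2]@s[:2])
def fit(P):
    k=np.ones(len(P),bool)
    for _ in range(15):
        c,r=circ(P[k]); d=np.hypot(*(P-c).T); k=abs(d-r)<.0012
    return c,r,k.sum(),len(P),d
if __name__=='__main__':
    res=[]
    im,p=load('w3.png'); goto(.474,-.171,.295,91); im2,p2=grab('wrist','w4.png')
    for im,p,c in((im,p,proj(p,[.474,-.171,.1])),(im2,p2,proj(p2,[.474,-.171,.1]))):
        P,st,g,o=an(im,p,c); cen,r,n,N,d=fit(P); K=P[d>.0135]
        print('bbox',st,'centre',cen.round(4),'r',r.round(4),n,N,'key',np.degrees(np.arctan2(*(K.mean(0)-cen)[::-1])) if len(K) else None,'dmax',d.max(),'px',proj(p,[*cen,.1]))
        res.append((p,*proj(p,[*cen,.1])))
    print(tri(res))
    a=[cv2.resize(i[max(int(v)-40,0):max(int(v)-40,0)+80,int(u)-40:int(u)+40],(390,390),interpolation=3) for i,(_,u,v) in zip((load('w3.png')[0],im2),res)]
    cv2.imwrite('pics/crop3.png',np.hstack(a))
E
python3 hub.py
```

```text
shift cm [ -1.85 -10.18  -0.08] spin -0.19 now [ 0.5756 -0.151   0.2942] yaw 90.81 q [ -22.3    6.3   86.3    0.    87.4 -113.1] F [ 1.15  0.3  -3.57] t 7.3833 gap 0.0135
bbox [ 124  108   80  116 6352] centre [ 0.4726 -0.1711] r 0.0103 303 363 key 3.85513100613227 dmax 0.015942831332354777 px [281.79945445  50.8310358 ]
bbox [ 124  116   76  104 5392] centre [ 0.4726 -0.171 ] r 0.0101 281 330 key 1.2404323680679457 dmax 0.015076413122908803 px [263.17286658  87.4630209 ]
(array([ 0.47251593, -0.17106043,  0.09933202]), [array([0., 0.]), array([-0., -0.])])
```

View pics/crop3.png

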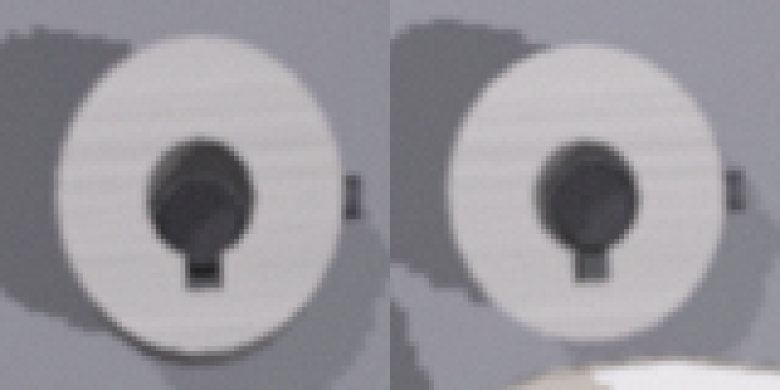

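Both crops show the bore, the boss outline and the keyway clearly. The keyway is a few degrees to the right of straight down. I'll turn the outline edges into world points.

```bash
python3 - <<'E'
from h import *
s=80/390
O=[]
for f,o,E in(('w3.png',(241,10),dict(boss=[(57,195),(341,195),(199,36),(199,354)],bore=[(147,191),(254,191),(200,137)],key=(204.5,287))),
             ('w4.png',(223,47),dict(boss=[(56,192),(333,192),(194.5,43),(194.5,341)],bore=[(143,191),(248,191),(195.5,138)],key=(201.5,281)))):
    p=load(f)[1]; W=lambda X:onz(p,o[0]+(X[0]+.5)*s-.5,o[1]+(X[1]+.5)*s-.5,.1)[:2]
    b=[W(x) for x in E['boss']]; c=np.mean(b,0); r=[W(x) for x in E['bore']]; k=W(E['key'])
    bc=np.array([r[2][0]+.0115,(r[0][1]+r[1][1])/2])
    print('boss',c,'dia',np.linalg.norm(b[0]-b[1]),np.linalg.norm(b[2]-b[3]),'bore c',bc,'w',np.linalg.norm(r[0]-r[1]),'key',k,[np.degrees(np.arctan2(*(k-q)[::-1])) for q in(c,bc)])
    O.append((p,*proj(p,[*c,.1])))
print(tri(O)); 
im,p=load('top0.png')
g=cv2.cvtColor(im,6);print('proj in top',proj(p,[.4722,-.171,.1]))
goto(.472,-.171,.295,93)
E
```

```text
boss [ 0.47191339 -0.17150522] dia 0.05944211232959209 0.06013448861256801 bore c [ 0.47212145 -0.17120796] w 0.022382185766583858 key [ 0.48913273 -0.17009686] [np.float64(4.675778095020796), np.float64(3.7370048210222664)]
boss [ 0.47156168 -0.17168015] dia 0.059970076202909825 0.06026044311172097 bore c [ 0.4718313  -0.17146546] w 0.022730788653728 key [ 0.48940318 -0.17019908] [np.float64(4.745408545708216), np.float64(4.122107025954125)]
(array([ 0.47151022, -0.17164306,  0.09804376]), [array([-0.1, -0.1]), array([0.1, 0.1])])
proj in top [346.54673573 238.65242697]
shift cm [ -1.81 -10.44  -0.07] spin -2.18 now [ 0.5762 -0.1515  0.2943] yaw 90.82 q [ -22.3    6.3   86.2   -0.    87.4 -113.1] F [ 0.37 -0.38 -3.02] t 7.4333 gap 0.0139
```

```bash
python3 - <<'E'
from h import *
from scipy.optimize import least_squares
for f,tcp,yaw in(('w3.png',(.611,-.1706,.2931),90.77),('w4.png',(.5756,-.151,.2942),90.81)):
    im,p=load(f); g=cv2.GaussianBlur(cv2.cvtColor(im,6),(3,3),0).astype(int)
    c=proj(p,[*tcp[:2],tcp[2]-.041]); r0=proj(p,[tcp[0]-.075,tcp[1],tcp[2]-.041])
    pts=[]
    for u in range(int(r0[0])-45,int(r0[0])+46,3):
        for z in [0]:
            lo=max(int(r0[1])-12,1); col=g[lo:int(r0[1])+25,u]; d=np.diff(col); i=d.argmax()
            if d[i]>12: pts.append((u,lo+i+.5))
    for hz in(-.041,-.045):
        W=np.array([onz(p,u,v,tcp[2]+hz)[:2] for u,v in pts])
        s=least_squares(lambda x:np.hypot(*(W-x).T)-.075,tcp[:2],loss='soft_l1',f_scale=.0005).x
        e=np.hypot(*(W-s).T)-.075
        print(f,hz,len(pts),'pred rim',r0.round(1),'centre-tcp',((s-tcp[:2])*1000).round(2),'rms',np.median(abs(e))*1000)
E
```

```text
w3.png -0.041 30 pred rim [282.4 118.8] centre-tcp [ 1.53 -0.09] rms 0.39342464472689326
w3.png -0.045 30 pred rim [282.4 118.8] centre-tcp [ 1.63 -0.08] rms 0.3902310297435943
w4.png -0.041 30 pred rim [282.6 118.8] centre-tcp [ 1.3  -0.08] rms 0.18149203580627993
w4.png -0.045 30 pred rim [282.6 118.8] centre-tcp [ 1.38 -0.07] rms 0.1661385364352605
```

>>> {"fn": "servo_tool", "kwargs": {
  "deltas": [
    [-0.3,-2,0,0,-1],
    [-0.4,-2.5,0,0,-1],
    [-0.4,-2.5,0,0,-1],
    [-0.4,-2,0,0,-1],
    [-0.3,-1.5,0,0,-1]
  ]
}}

```text
clock: 7.85
ee_pos: [0.4705, -0.1718, 0.2944]
orientation: [[-0.014, 1.0, 0.0], [1.0, 0.014, -0.001], [-0.001, 0.0, -1.0]]
wrist_force: [0.5, -0.4, -3.4]
finger_gap: 0.0137
```

>>> {"fn": "servo_tool", "kwargs": {
  "deltas": [
    [0,0,1,-3.4,-1],
    [0,0,2,0,-1],
    [0,0,1.5,0,-1],
    [0,0,0,0,-1],
    [0,0,0,0,-1]
  ]
}}

```text
clock: 8.27
ee_pos: [0.4712, -0.1712, 0.2487]
orientation: [[-0.074, 0.997, -0.001], [0.997, 0.074, 0.001], [0.001, -0.001, -1.0]]
wrist_force: [-1.0, 0.4, -4.2]
finger_gap: 0.0136
```

```bash
python3 - <<'E'
from h import *
goto(.4707,-.1714,.215,94.2)
E
```

```text
shift cm [-0.02 -0.05  3.37] spin 0.03 now [ 0.4712 -0.1712  0.2487] yaw 94.23 q [ -29.    -5.7  103.1   -0.    82.6 -123.2] F [-0.97  0.37 -4.17] t 8.2667 gap 0.0136
```

>>> {"fn": "servo_tool", "kwargs": {
  "deltas": [
    [0,-0.05,1,0,-1],
    [0,0,1,0,-1],
    [0,0,0.8,0,-1],
    [0,0,0.5,0,-1],
    [0,0,0.3,0,-1]
  ]
}}

```text
clock: 8.68
ee_pos: [0.4704, -0.1708, 0.2119]
orientation: [[-0.075, 0.997, -0.001], [0.997, 0.075, 0.001], [0.001, -0.001, -1.0]]
wrist_force: [0.2, 1.0, -3.8]
finger_gap: 0.0137
```

>>> {"fn": "servo_tool", "kwargs": {
  "deltas": [
    [0,0,0.2,0,-1],
    [0,0,0.2,0,-1],
    [0,0,0.2,0,-1],
    [0,0,0.2,0,-1],
    [0,0,0,0,-1]
  ]
}}

```text
clock: 9.1
ee_pos: [0.4707, -0.1711, 0.2049]
orientation: [[-0.074, 0.997, -0.0], [0.997, 0.074, 0.0], [0.0, -0.0, -1.0]]
wrist_force: [-1.0, -0.2, -3.3]
finger_gap: 0.0142
```

>>> {"fn": "servo_tool", "kwargs": {
  "deltas": [
    [0,0,0.2,0,-1],
    [0,0,0.2,0,-1],
    [0,0,0.1,0,-1],
    [0,0,0,0,-1]
  ]
}}

```text
clock: 9.43
ee_pos: [0.4707, -0.171, 0.1998]
orientation: [[-0.075, 0.997, -0.0], [0.997, 0.075, 0.0], [0.0, -0.0, -1.0]]
wrist_force: [-0.4, -1.0, -3.2]
finger_gap: 0.0137
```

>>> {"fn": "servo_tool", "kwargs": {
  "deltas": [
    [0,0,0.1,0,-1],
    [0,0,0.1,0,-1],
    [0,0,0.1,0,-1],
    [0,0,0.1,0,-1],
    [0,0,0,0,-1]
  ]
}}

```text
clock: 9.85
ee_pos: [0.4707, -0.171, 0.1958]
orientation: [[-0.075, 0.997, -0.0], [0.997, 0.075, 0.0], [0.0, -0.0, -1.0]]
wrist_force: [-0.1, 0.4, -3.9]
finger_gap: 0.0135
```

>>> {"fn": "servo_tool", "kwargs": {
  "deltas": [
    [0,0,0.1,0,-1],
    [0,0,0.1,0,-1],
    [0,0,0.1,0,-1],
    [0,0,0,0,-1]
  ]
}}

```text
clock: 10.18
ee_pos: [0.4707, -0.1711, 0.1929]
orientation: [[-0.075, 0.997, -0.0], [0.997, 0.075, 0.0], [0.0, -0.0, -1.0]]
wrist_force: [-0.7, 0.1, -4.4]
finger_gap: 0.014
```

At 16 mm deep there is still no resistance, so the key is in the keyway. The pad should be met at a TCP height of about 0.181.

>>> {"fn": "servo_tool", "kwargs": {
  "deltas": [
    [0,0,0.2,0,-1],
    [0,0,0.2,0,-1],
    [0,0,0.2,0,-1],
    [0,0,0.2,0,-1],
    [0,0,0,0,-1]
  ]
}}

```text
clock: 10.6
ee_pos: [0.4705, -0.171, 0.1845]
orientation: [[-0.075, 0.997, -0.001], [0.997, 0.075, 0.0], [0.001, -0.001, -1.0]]
wrist_force: [-0.9, 0.4, -3.8]
finger_gap: 0.0137
```

>>> {"fn": "servo_tool", "kwargs": {
  "deltas": [
    [0,0,0.1,0,-1],
    [0,0,0.1,0,-1],
    [0,0,0.1,0,-1],
    [0,0,0.1,0,-1],
    [0,0,0,0,-1]
  ]
}}

```text
clock: 11.02
ee_pos: [0.4709, -0.1712, 0.1812]
orientation: [[-0.075, 0.997, 0.0], [0.997, 0.075, -0.0], [-0.0, 0.0, -1.0]]
wrist_force: [-0.5, -0.2, -4.7]
finger_gap: 0.0138
```

>>> {"fn": "servo_tool", "kwargs": {
  "deltas": [
    [0,0,0.1,0,-1],
    [0,0,0,0,-1],
    [0,0,0.1,0,-1],
    [0,0,0,0,-1],
    [0,0,0,0,-1]
  ]
}}

```text
clock: 11.43
ee_pos: [0.4713, -0.1714, 0.1799]
orientation: [[-0.075, 0.997, 0.001], [0.997, 0.075, -0.001], [-0.001, 0.001, -1.0]]
wrist_force: [-1.4, 1.2, 5.0]
finger_gap: 0.0141
```

>>> {"fn": "servo_tool", "kwargs": {
  "deltas": [
    [0,0,0.1,0,-1],
    [0,0,0,0,-1],
    [0,0,0.1,0,-1],
    [0,0,0,0,-1],
    [0,0,0,0,-1]
  ]
}}

```text
clock: 11.85
ee_pos: [0.4713, -0.1714, 0.1781]
orientation: [[-0.075, 0.997, 0.001], [0.997, 0.075, -0.001], [-0.001, 0.001, -1.0]]
wrist_force: [-1.9, -0.0, 6.2]
finger_gap: 0.014
```

>>> {"fn": "servo_tool", "kwargs": {
  "deltas": [
    [0,0,0.1,0,-1],
    [0,0,0,0,-1],
    [0,0,0.1,0,-1],
    [0,0,0,0,-1],
    [0,0,0,0,-1]
  ]
}}

```text
clock: 12.27
ee_pos: [0.4714, -0.1715, 0.1764]
orientation: [[-0.075, 0.997, 0.002], [0.997, 0.075, -0.001], [-0.001, 0.001, -1.0]]
wrist_force: [-2.5, 1.5, 9.2]
finger_gap: 0.0138
```

>>> {"fn": "servo_tool", "kwargs": {
  "deltas": [
    [0,0,0.1,0,-1],
    [0,0,0,0,-1],
    [0,0,0,0,-1]
  ]
}}

```text
clock: 12.52
ee_pos: [0.4715, -0.1715, 0.1756]
orientation: [[-0.075, 0.997, 0.002], [0.997, 0.075, -0.001], [-0.001, 0.002, -1.0]]
wrist_force: [-2.6, 0.4, 8.8]
finger_gap: 0.0139
```

>>> {"fn": "servo_tool", "kwargs": {
  "deltas": [
    [0,0,0.1,0,-1],
    [0,0,0,0,-1],
    [0,0,0,0,-1]
  ]
}}

```text
clock: 12.77
ee_pos: [0.4717, -0.1715, 0.1751]
orientation: [[-0.075, 0.997, 0.002], [0.997, 0.075, -0.001], [-0.001, 0.002, -1.0]]
wrist_force: [-2.8, 2.1, 12.1]
finger_gap: 0.0137
```

>>> {"fn": "servo_tool", "kwargs": {
  "deltas": [
    [0,0,0.05,0,-1],
    [0,0,0,0,-1],
    [0,0,0,0,-1],
    [0,0,0,0,-1]
  ]
}}

```text
clock: 13.1
ee_pos: [0.4719, -0.1716, 0.1751]
orientation: [[-0.075, 0.997, 0.003], [0.997, 0.075, -0.001], [-0.001, 0.003, -1.0]]
wrist_force: [-3.5, 1.5, 13.3]
finger_gap: 0.0139
```

>>> {"fn": "servo_tool", "kwargs": {
  "deltas": [
    [0,0,0.1,0,-1],
    [0,0,0,0,-1],
    [0,0,0,0,-1],
    [0,0,0,0,-1]
  ]
}}

```text
clock: 13.43
ee_pos: [0.4724, -0.1717, 0.1751]
orientation: [[-0.075, 0.997, 0.004], [0.997, 0.075, -0.002], [-0.002, 0.004, -1.0]]
wrist_force: [-4.8, 2.9, 18.0]
finger_gap: 0.0136
```

>>> {"fn": "servo_tool", "kwargs": {
  "deltas": [
    [0,0,0,0,-1],
    [0,0,0,0,-1],
    [0,0,0,0,-1],
    [0,0,0,0,-1],
    [0,0,0,0,-1]
  ]
}}

```text
clock: 13.85
ee_pos: [0.4723, -0.1717, 0.1751]
orientation: [[-0.075, 0.997, 0.004], [0.997, 0.075, -0.002], [-0.002, 0.004, -1.0]]
wrist_force: [-4.8, 3.2, 18.1]
finger_gap: 0.0138
```

```bash
python3 - <<'E'
from h import *
goto(.4717,-.1715,.175,94.2); print(manip.sense()['moment'])
im,p=grab('scene','s9.png')
cv2.imwrite('pics/s9v.png',cv2.resize(im[120:320,150:400],None,fx=3,fy=3,interpolation=3))
E
```

```text
shift cm [ 0.03 -0.06  0.01] spin 0.08 now [ 0.4723 -0.1717  0.1751] yaw 94.28 q [ -29.    -2.6  108.2    0.    74.1 -123.3] F [-4.85  3.16 18.12] t 13.85 gap 0.0138
[ 0.78695408  1.04709745 -0.01471683]
```

View pics/s9v.png

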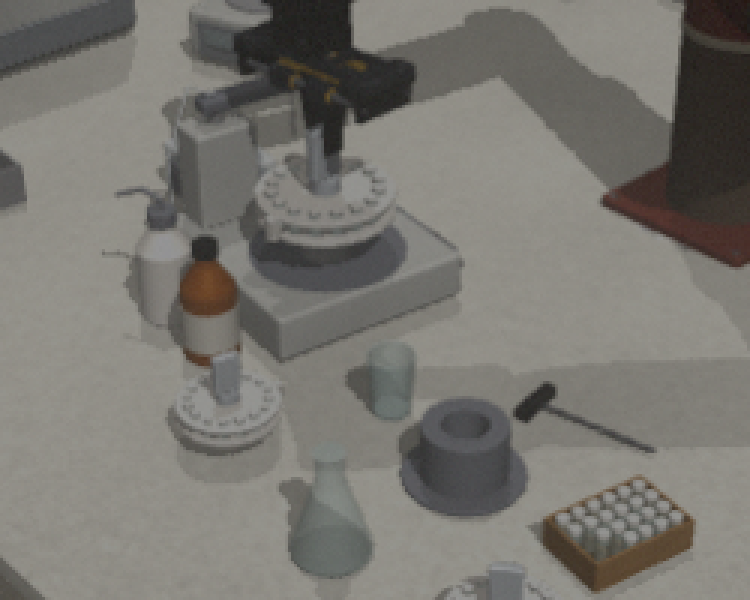

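The carousel sits level and low on the hub, with its pointer at (272,228) in the crop. The stand is empty and the bystanders are where they were. Height and force are steady, so I'm handing it in.

```bash
python3 -c "
from cell import manip
print(manip.hand_in()); print(manip.sense()['wrist_force'],manip.sense()['ee_pos'])"
```

```text
the job is handed in; nothing more can be done
None
the job is handed in; nothing more can be done
```

The carousel is in the hub, pressed fully home and still held down by the gripper, so you can tighten the clamp screw. I handed it in at about 14 s and got no verdict back.

- **Insertion:** I took the largest carousel off the stand and found the hub's axis and keyway (about 4° from world +x) from two wrist-camera positions. The key slipped in without any searching. The pad took up the load where expected, at about 28 mm deep, and I then pressed down in steps of 1 mm or less.
- **Seating:** The tool stopped at z = 0.1751 m while I kept pushing. That matches the 0.175 m worked out for fully home, foot 34 mm below the face.
- **Force:** The wrist reads a steady 18 N upward. Adding the carousel's weight, that makes about 22 N on the hub, and the largest reading seen was well below 60 N. There is also about 6 N sideways. The tool is tilted less than 0.3°.
- **Scene:** The last picture shows the carousel level on the hub, the stand empty, and no visible change in the bystanders in view. The tip box was not identified in that crop.

One disagreement: triangulating the grip's top from the wrist views gave 0.156 m, against 0.164 m from the text. The distance between the two views was short, so I used the text's height; the lift and the pad contact then agreed with it.

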